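# Straighten the die of the seal press

## Robot

A 7-joint arm with a two-finger parallel gripper is mounted at the origin on a cart in front of the work surface, level with it; the furniture and walls round the work are solid. World frame = base frame: x ahead of the robot, y to its left, z up, the work surface at z = 0. Lengths are in m, angles in rad, forces in N, time in s.
With the tool pointing down it reaches from about 0.425 to 0.875 m from the base axis. Payload 4.7 kg.
Tool frame: the origin (TCP) lies midway between the tips of the shut fingers; the grasp point (between the pads) lies 19 mm behind it; z points along the fingers, y is the line along which they close (so a half turn about z gives the same grasp; the last joint's range is limited). The gripper opens to 87 mm and grips with 3 to 60 N. Pads are 19 mm wide; open, the fingers measure 117 mm over their backs; the gripper's body (75 mm by 190 mm) begins 51 mm behind the grasp point.
Start: joints at [1.311, 0.321, -0.07, 1.45, 0.023, 1.371, -0.057], TCP at [0.176, -0.626, 0.223] pointing down, gripper open.
Joint ranges: [-2.86, 2.86], [-0.3, 2.09], [-1.38, 1.24], [0.06, 2.45], [-1.56, 4.7], [0.09, 2.05], [-2.69, 2.69]. Speed limits (rad/s): [2.57, 2.57, 3.14, 3.14, 3.14, 3.14, 3.14].

## Interface

Orientations are given as a rotation vector (axis times angle).
In Python, from bench import ctrl gives the robot as it stands. The module is installed in compiled form; this text tells all that it offers.
- The arm moves only by the shell command python3 -m handwheel 'ROWS' [FORCE]. ROWS is JSON, a list of rows, each a list of 7 numbers: the finger opening in m, from 0 to 0.087, then the shift along the tool's x, y, z in m, then the turn, a rotation vector about the tool's x, y, z in degrees. A call has 1 to 12 rows; each row shifts and turns the commanded pose from where the row before left it, along the tool's axes as they then stand; what a row does not reach is not made up. A row lasts 1/8 s, in which the tool goes at most 62.5 mm and 10.7 degrees, less where a joint would pass 70% of its speed; a pose out of reach is approached as far as the arm can. A call is refused whole if a number of a shift passes 0.0625 or a number of a turn 10.7, either way. A call with a gripper value outside its range is refused whole. The fingers move at their own pace and stop on an object; FORCE is the grip in N (left out, the last holds). Time passes only in rows, so rows that do not move let the fingers close. It gives the time, the measured TCP pose, the force, the opening and the grip force at its end, in the units of the state.
- ctrl.get_state(): the state, without advancing time (a new reading comes with each control period).
- ctrl.get_image(name): name is "side" or "top" or "wrist"; returns (picture, depth): 400x640x3 uint8, blue, green, red; 400x640 float32, m along the optical axis (not along the pixel's ray), 0 where there is no reading.
- ctrl.camera_info(name): a dict with "intrinsics" (3x3 intrinsics, pixels), "R" (3x3) and "t" (3): a world point X has camera coordinates R X + t. Camera axes: x right, y down, z forward; pixel columns grow to the right and rows downward; lengths in m; the calibration is good to about 2 mm. A picture is of the moment at which its call begins: read the wrist's pose just before it. camera_info takes no time and is no camera call; for the wrist camera it gives the pose at the moment of the call.
- ctrl.close_job(): hands the job in; it is judged then, once.
The state is a dict: "time": time; "joint_positions": joint angles; "qd": joint speeds; "joint_torque": joint torques, N m; "position": TCP position; "tool_rot": TCP orientation; "ft_force": force on the tool from outside, world axes, zero at the start; "torque": the same for the moment, N m; "grip_width": opening from 0.0 (shut) to 1.0 (fully open); "grip_force": force on a finger pad.
Only numpy, scipy, OpenCV 4.12 (cv2) and the standard library are available. Lean on these libraries where they do the work, as an engineer would, in place of code of your own. Each camera call takes 0.05 s, during which the arm holds its last target. There are 200 camera calls.

## Task

The seal press has been stamping crooked. Draw its carriage out all the way by the knob, turn the brass die in its seat with a light fingertip until its flat edge lies square against the sprung alignment bar, then push the carriage fully home again and let go. Never lean hard on the die: it takes no more than 15 N. Leave the things beside the press where they are.

Things in the scene. Friction and masses are not known exactly. Their poses are not given: they have to be found in the camera images.
- press: Fixed grey desk press, origin on the desk, z up. Its carriage is drawn out along its -x (operator side). Base 270 x 140 x 12 mm, x -155 to +115 mm; steel guide rails on it, tops at z 24 mm. Portal frame 133 mm wide, 133 mm high, front face at x = +28 mm, with a raised lever above to 320 mm; the carriage, an aluminium block 107 wide, 114 long, top at z 33.5 mm, goes home under it.
- knob (a point): Middle of the black round knob on the carriage's front face: 21 mm diameter, 22 mm long, axis along the press's x, 25 mm above the desk. Moves with the carriage; at x = -27, y = 0 mm in the press frame when home. Can be pinched from above, across y, home or out.
- seat (a point): Centre of the die's round seat in the carriage, level with the carriage top (z 33.5 mm). Moves with the carriage; at x = +45, y = 0 mm in the press frame when home. Axes as the press: the alignment bar is at the +x side. The die rests on a stiff sprung bed in the seat, which yields about 0.06 mm per newton.
- carriage (a joint): How far the carriage is drawn out (m): 0 fully home (as it starts), 0.115 out at its stop. It slides stiffly (about 9 N) and stays where it is left.
- bar (a joint): How far the alignment bar is pushed back, along +x (m). Steel bar 36 mm wide, 9 mm thick, top 1 mm below the carriage top, in a pocket at the +x side of the seat; springs (6 to 8 N) press it on the die's edge. About 0.0075 on the round edge, under 0.001 when the flat lies square against it; near the end the bar pulls the die square.
- die: Brass disc loose in the seat: 76 mm diameter, 9 mm thick, one flat 31 mm from the centre; star and rings on top. Origin: centre of underside; +x points to the flat, so along +x of the press when square. Starts 50 to 180 deg off. Top flush (z 33.5 mm), play 1 mm: cannot be gripped. Rubbed 22 mm off centre at about 6 to 12 N it turns, less than the finger travels; lighter, the finger slips.
- stamp: Rubber stamp with a black turned knob, 25 x 48 x 65 mm high, left of the press; loose. Origin under its centre.
- ink_pad: Closed flat blue tin ink pad, 58 x 86 x 17 mm, left of the press; loose. Origin under its centre.
- clip_box: Small paper-clip box, 50 x 66 x 23 mm, right of the press; loose. Origin under its centre.
- eraser: Eraser in a card sleeve, 22 x 52 x 13 mm, right of the press; loose. Origin under its centre.

How it is judged:
By the outcome, as a careful person would: the job done as asked, in the order asked, and still so for the second after the job is handed in, with the robot touching nothing.
It also fails if it takes over 72 s, if anything falls off the work surface, if the arm or the gripper's body presses on something with over 40 N, if the wrist force passes 120 N, or if a joint passes its speed limit or range.

## Working session

There is one attempt and no reset: what is moved stays moved. The work goes in short steps, Python scripts to look and compute and a shell command to move; the robot and the scene stay as the last step left them, time stands still between calls to the robot, and variables do not carry over. Pictures are saved under pics/ and viewed, at most 10 in all, crops included, and the job is handed in when it is done.

```bash
mkdir -p pics
python3 - <<'E'
from bench import ctrl
import cv2, numpy as np
s=ctrl.get_state(); print({k:np.round(v,3) for k,v in s.items()})
a=ctrl.get_image("top"); b=ctrl.get_image("side")
cv2.imwrite("pics/top0.png",a[0]);cv2.imwrite("pics/side0.png",b[0])
np.savez("v0.npz",top=a[1],side=b[1])
for n in("top","side"):
  print(n,ctrl.camera_info(n))
E
```

```text
{'time': np.float64(0.0), 'joint_positions': array([ 1.311,  0.322, -0.07 ,  1.452,  0.023,  1.371, -0.057]), 'qd': array([-0.   , -0.001, -0.001, -0.   , -0.001, -0.   , -0.001]), 'joint_torque': array([ 1.0000e-03, -4.9129e+01, -4.0400e-01, -3.1252e+01, -6.4000e-02,
        4.4000e-02,  0.0000e+00]), 'position': array([ 0.176, -0.625,  0.221]), 'tool_rot': array([-3.11e+00, -4.28e-01,  1.00e-03]), 'ft_force': array([ 0.268, -0.288, -0.626]), 'torque': array([ 0.006, -0.006, -0.011]), 'grip_force': np.float64(0.0), 'grip_width': np.float64(1.002)}
top {'intrinsics': array([[470.3542892,   0.       , 330.1730913],
       [  0.       , 470.3542892, 195.3604832],
       [  0.       ,   0.       ,   1.       ]]), 'R': array([[ 0.01587404, -0.99987109, -0.0024102 ],
       [-0.99500702, -0.01555918, -0.09858471],
       [ 0.0985345 ,  0.0039631 , -0.99512574]]), 't': array([0.10767309, 0.61163923, 0.96348175])}
side {'intrinsics': array([[462.90891115,   0.        , 314.75891892],
       [  0.        , 462.90891115, 208.13627395],
       [  0.        ,   0.        ,   1.        ]]), 'R': array([[ 6.44924318e-01, -7.64246149e-01, -6.69421910e-04],
       [-4.33872734e-01, -3.65410774e-01, -8.23546852e-01],
       [ 6.29147896e-01,  5.31415835e-01, -5.67247860e-01]]), 't': array([-0.30809373,  0.36065617,  0.44754246])}
```

View pics/top0.png

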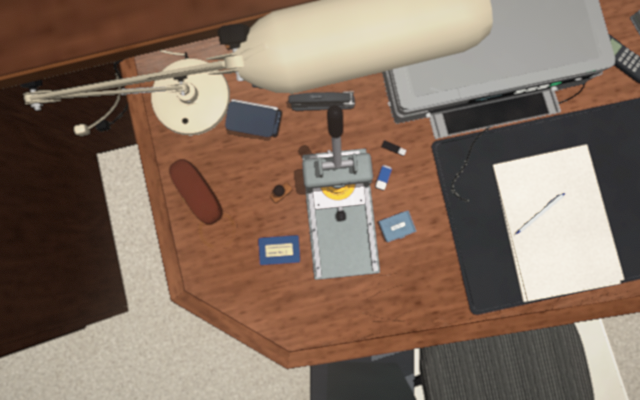

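View pics/side0.png

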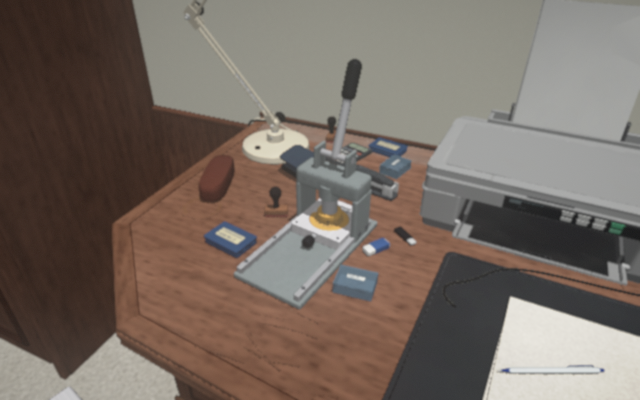

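The top view shows the press with its knob at about (341,215) and its base front corners near (315,278) and (379,272). The ink pad is at (279,250), stamp (279,190), clip box (397,226) and eraser (384,178). I'll zoom in for accurate corners.

```bash
cat > h.py <<'E'
from bench import ctrl
import cv2, numpy as np
from scipy.spatial.transform import Rotation as Ro
def ray(n,uv,z,ci=None):
    c=ci or ctrl.camera_info(n); uv=np.atleast_2d(uv).astype(float)
    d=np.c_[uv,np.ones(len(uv))]@np.linalg.inv(c["intrinsics"]).T@c["R"]
    o=-c["R"].T@c["t"]; return o+d*((z-o[2])/d[:,2:])
def proj(n,X,ci=None):
    c=ci or ctrl.camera_info(n); p=np.atleast_2d(X)@c["R"].T+c["t"]; p=p@c["intrinsics"].T
    return p[:,:2]/p[:,2:]
E
python3 - <<'E'
import cv2
im=cv2.imread("pics/top0.png")[140:290,240:440]
cv2.imwrite("pics/crop0.png",cv2.resize(im,None,fx=4,fy=4,interpolation=cv2.INTER_CUBIC))
E
```

```text
(no output)
```

View pics/crop0.png

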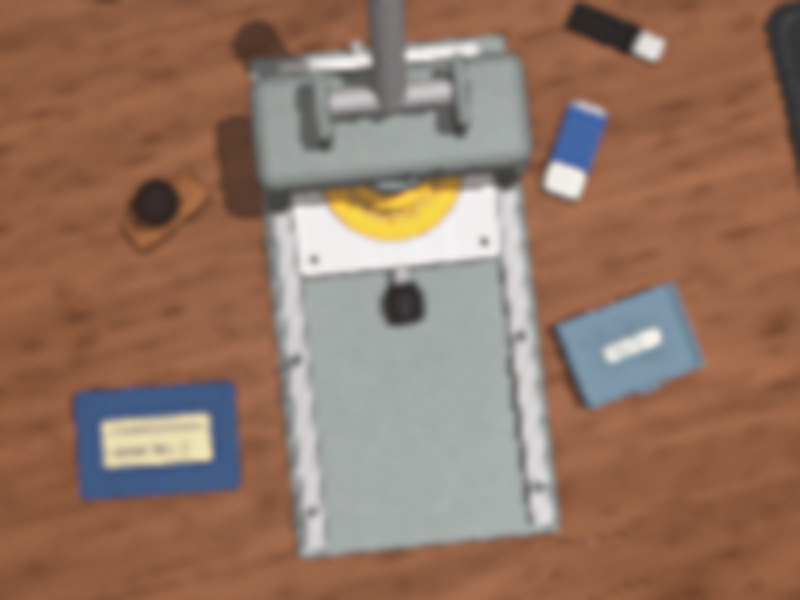

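The crop shows these positions: base front corners (300,556) and (558,531), carriage front edge from (303,277) to (500,260), knob at (403,303), and the die partly under the portal. Next I'll compute the press pose.

Run:
```python
from h import *
f=lambda x,y:[x/4+240-.375,y/4+140-.375]
b=ray("top",[f(300,556),f(558,531)],.012); c=ray("top",[f(303,277),f(500,260)],.0335); k=ray("top",[f(403,303)],.03)[0]
np.set_printoptions(precision=4,suppress=True)
for p in(b,c):
  d=p[0]-p[1]; print(p[:,:2].tolist(),p.mean(0),np.linalg.norm(d),np.degrees(np.arctan2(-d[0],d[1])))
print("knob",k)
d=b.mean(0)-c.mean(0); print("axis yaw",np.degrees(np.arctan2(-d[1],-d[0])),np.linalg.norm(d))
# side view check: carriage & knob
bk=cv2.imread("pics/side0.png")
print("side knob",ray("side",[308,242],.025), "top depth knob")
for h in [f(157,203)]: print("stamp",ray("top",[h],.055))
for n,h,z in(("pad",f(158,440),.017),("clip",f(632,345),.023),("eraser",f(575,150),.013)): print(n,ray("top",[h],z))
s=ctrl.get_state(); print(Ro.from_rotvec(s["tool_rot"]).as_matrix())
```

```text
[[0.43420625095196347, 0.1474436187167496], [0.4494657476849295, 0.011135491221891627]] [0.4418 0.0793 0.012 ] 0.13715960725263784 6.38758374538641
[[0.580547986079553, 0.14790906731347997], [0.5911228924336029, 0.04457226564610629]] [0.5858 0.0962 0.0335] 0.10387648060672372 5.842987519769307
knob [0.5679 0.0952 0.03  ]
axis yaw 6.713761710662273 0.146579087471358
side knob [[0.5662 0.0906 0.025 ]] top depth knob
stamp [[0.6161 0.2232 0.055 ]]
pad [[0.494  0.2236 0.017 ]]
clip [[ 0.548  -0.0263  0.023 ]]
eraser [[0.6529 0.0032 0.013 ]]
[[ 0.9628  0.2704 -0.0006]
 [ 0.2704 -0.9628  0.0016]
 [-0.0001 -0.0017 -1.    ]]
```

```bash
python3 -m handwheel '[[0.045,0,0,0,0,0,9.3],[0.045,0.0295,-0.042,0,0,0,0],[0.045,0.0295,-0.042,0,0,0,0],[0.045,0.0295,-0.042,0,0,0,0],[0.045,0.0295,-0.042,0,0,0,0],[0.045,0.0295,-0.042,0,0,0,0],[0.045,0.0295,-0.042,0,0,0,0],[0.045,0.0295,-0.042,0,0,0,0],[0.045,0.0295,-0.042,0,0,0,0],[0.045,0.0295,-0.042,0,0,0,0],[0.045,0.0295,-0.042,0,0,0,0],[0.045,0,0,0,0,0,0]]' 20
cat >> h.py <<'E'
O=np.array([.597,.097,0]); YAW=6.4
def go(px,py,z,yaw=None):
    "shift in tool axes & turn to press-frame target"
    y=np.radians(YAW); s=ctrl.get_state(); M=Ro.from_rotvec(s["tool_rot"]).as_matrix()
    T=O+[px*np.cos(y)-py*np.sin(y),px*np.sin(y)+py*np.cos(y),z]
    print("shift(mm)",np.round(1e3*M.T@(T-s["position"]),1),"yaw",np.degrees(np.arctan2(M[1,0],M[0,0])).round(2),"tilt",np.round(M[2],4))
def st():
    s=ctrl.get_state(); y=np.radians(YAW); d=s["position"]-O
    print("t",s["time"].round(2),"press xyz mm",np.round(1e3*np.array([d[0]*np.cos(y)+d[1]*np.sin(y),-d[0]*np.sin(y)+d[1]*np.cos(y),d[2]]),1),"F",np.round(s["ft_force"],1),"grip",np.round(s["grip_width"]*87,1),np.round(s["grip_force"],1))
E
python3 -c "
from h import *
st();go(-.027,0,.2);print(ctrl.get_state()['joint_positions'].round(2))"
```

```text
time: 1.6
position: [0.4238, -0.1713, 0.2226]
tool_rot: [-3.135, -0.188, -0.001]
ft_force: [-1.3, -1.6, -0.9]
grip_width: 0.521
grip_force: 0.0Traceback (most recent call last):
  File "<string>", line 3, in <module>
    st();go(-.027,0,.2);print(ctrl.get_state()['joint_positions'].round(2))
    ~~^^
  File "h.py", line 19, in st
    print("t",s["time"].round(2),"press xyz mm",np.round(1e3*np.array([d[0]*np.cos(y)+d[1]*np.sin(y),-d[0]*np.sin(y)+d[1]*np.cos(y),d[2]]),1),"F",np.round(s["ft_force"],1),"grip",np.round(s["grip_width"]*87,1),np.round(s["grip_force"],1))
              ^^^^^^^^^^^^^^^
AttributeError: 'float' object has no attribute 'round'
```

```bash
sed -i 's/s\["time"\].round(2)/round(s["time"],2)/' h.py; python3 -m handwheel '[[0.045,0.0295,-0.041,0,0,0,0],[0.045,0.0295,-0.041,0,0,0,0],[0.045,0.0295,-0.041,0,0,0,0],[0.045,0.0295,-0.041,0,0,0,0],[0.045,0.02,-0.041,0,0,0,0],[0.045,0.01,-0.041,0,0,0,0],[0.045,0,0,0,0,0,0],[0.045,0,0,0,0,0,0]]'
python3 - <<'E'
from h import *
st();go(-.027,0,.2);print(ctrl.get_state()['joint_positions'].round(2))
c=ctrl.camera_info("wrist"); im,d=ctrl.get_image("wrist"); cv2.imwrite("pics/w1.png",im); np.savez("w1.npz",d=d,**c)
E
```

```text
time: 2.6
position: [0.5418, 0.0835, 0.222]
tool_rot: [3.136, 0.173, -0.002]
ft_force: [-0.2, -0.7, -0.1]
grip_width: 0.519
grip_force: 0.0
t 2.6 press xyz mm [-56.4  -7.3 222. ] F [-0.2 -0.7 -0.1] grip 45.2 0.0
shift(mm) [29.4 -7.3 21.9] yaw 6.3 tilt [-0.0011  0.0012 -1.    ]
[ 0.5   0.17 -0.78  1.68  0.12  1.34 -1.76]
```

View pics/w1.png

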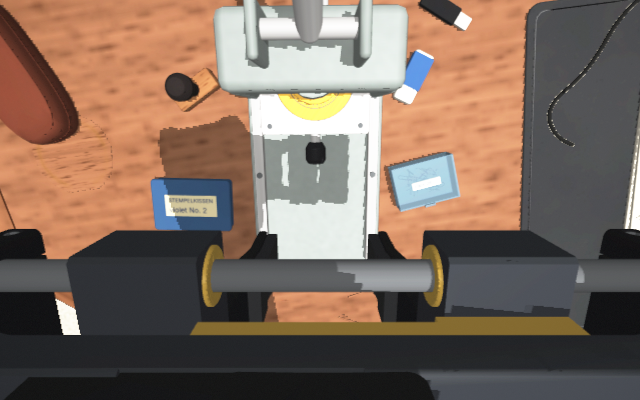

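The wrist view shows the knob at (316,152), the rails left and right of it at x≈257 and 373, and the portal above. I'll refine the knob position and yaw from this view.

Run:
```python
from h import *
w=dict(np.load("w1.npz")); im=cv2.imread("pics/w1.png"); 
np.set_printoptions(precision=4,suppress=True)
m=(im.max(2)<60).astype(np.uint8); m[:138]=0; m[175:]=0; m[:,:295]=0; m[:,340:]=0
ys,xs=np.nonzero(m); print(xs.min(),xs.max(),ys.min(),ys.max())
print("knob",ray("w",[[(xs.min()+xs.max())/2,(ys.min()+ys.max())/2]],.03,w))
# world points from depth
v,u=np.mgrid[0:400,0:640]; d=w["d"]; P=np.stack([(u-w["intrinsics"][0,2])/w["intrinsics"][0,0]*d,(v-w["intrinsics"][1,2])/w["intrinsics"][1,1]*d,d],-1)
X=(P-w["t"])@w["R"]; 
ok=(d>0)
for lab,lo,hi in(("rail",.021,.027),("car",.031,.036),("base",.009,.015)):
  k=ok&(X[...,2]>lo)&(X[...,2]<hi)&(v<235)&(u>235)&(u<390); Q=X[k]
  r=cv2.minAreaRect((Q[:,:2]*1e3).astype(np.float32)); print(lab,k.sum(),np.median(Q[:,2]),r)
k=X[152,316];print("depth knob",k)
# rail outer edges per row
for vv in(160,180,200,220):
  r=[uu for uu in range(235,395) if .018<X[vv,uu,2]<.03]; print(vv,X[vv,r[0]],X[vv,r[-1]])
```

```text
306 324 142 163
knob [[0.5687 0.0947 0.03  ]]
rail 2603 0.025049111583954686 ((593.040771484375, 97.5439682006836), (231.41944885253906, 129.41336059570312), 7.112753868103027)
car 4246 0.03454446341197033 ((591.7547607421875, 96.94181823730469), (69.14991760253906, 114.40939331054688), 6.933907985687256)
base 10223 0.013055640627462386 ((549.3875732421875, 86.88969421386719), (151.02540588378906, 150.27316284179688), 7.049302101135254)
depth knob [0.5702 0.0937 0.0378]
160 [0.5535 0.157  0.026 ] [0.5675 0.0295 0.0247]
180 [0.5324 0.1537 0.0255] [0.548  0.0077 0.0219]
200 [0.5106 0.1513 0.025 ] [0.5245 0.0251 0.0246]
220 [0.488  0.1489 0.0243] [0.5023 0.0218 0.025 ]
```

```bash
sed -i 's/^O=.*/O=np.array([.596,.0975,0]); YAW=6.8/' h.py; python3 -c "
from h import *
go(-.027,0,.018)"
```

```text
shift(mm) [ 28.5  -8.6 204. ] yaw 6.23 tilt [-9.0e-04  1.3e-03 -1.0e+00]
```

```bash
python3 -m handwheel '[[0.045,0.0285,-0.0085,0,0,0,-0.5],[0.045,0,0,0.04,0,0,0],[0.045,0,0,0.04,0,0,0],[0.045,0,0,0.04,0,0,0],[0.045,0,0,0.03,0,0,0],[0.045,0,0,0.02,0,0,0],[0.045,0,0,0.015,0,0,0],[0.045,0,0,0.01,0,0,0],[0.045,0,0,0,0,0,0],[0.045,0,0,0,0,0,0]]'; python3 -c "
from h import *
st();go(-.027,0,.018)"
```

```text
time: 3.9
position: [0.5699, 0.0972, 0.0283]
tool_rot: [3.136, 0.189, 0.002]
ft_force: [0.1, 0.8, -0.1]
grip_width: 0.519
grip_force: 0.0
t 3.9 press xyz mm [-25.9   2.8  28.3] F [ 0.1  0.8 -0.1] grip 45.1 0.0
shift(mm) [-1.1  2.8 10.3] yaw 6.9 tilt [ 1.4e-03  2.0e-04 -1.0e+00]
```

```bash
python3 -m handwheel '[[0.045,-0.001,0.003,0.005,0,0,0],[0.045,0,0,0.006,0,0,0],[0.045,0,0,0,0,0,0],[0.01,0,0,0,0,0,0],[0.01,0,0,0,0,0,0],[0.01,0,0,0,0,0,0],[0.01,0,0,0,0,0,0],[0.01,0,0,0,0,0,0]]' 25; python3 -c "
from h import *
st();go(-.142,0,.018)"
```

```text
time: 4.9
position: [0.5687, 0.0937, 0.0166]
tool_rot: [3.136, 0.189, 0.0]
ft_force: [0.3, -0.5, 0.1]
grip_width: 0.232
grip_force: 25.0
t 4.9 press xyz mm [-27.5  -0.5  16.6] F [ 0.3 -0.5  0.1] grip 20.1 25.0
shift(mm) [-114.5   -0.7   -1.4] yaw 6.88 tilt [ 2.e-04  2.e-04 -1.e+00]
```

```bash
python3 -m handwheel '[[0.01,-0.01,0,0,0,0,0],[0.01,-0.01,0,0,0,0,0],[0.01,-0.01,0,0,0,0,0],[0.01,-0.01,0,0,0,0,0],[0.01,-0.01,0,0,0,0,0],[0.01,-0.01,0,0,0,0,0],[0.01,-0.01,0,0,0,0,0],[0.01,-0.01,0,0,0,0,0],[0.01,-0.01,0,0,0,0,0],[0.01,-0.01,0,0,0,0,0],[0.01,-0.01,0,0,0,0,0],[0.01,0,0,0,0,0,0]]' 35; python3 -c "
from h import *
st();go(-.142,0,.018)"
```

```text
time: 6.4
position: [0.4609, 0.0807, 0.0167]
tool_rot: [-3.136, -0.189, -0.007]
ft_force: [5.0, 0.0, -6.0]
grip_width: 0.221
grip_force: 35.0
t 6.4 press xyz mm [-136.2   -0.7   16.7] F [ 5.  0. -6.] grip 19.2 35.0
shift(mm) [-5.8 -0.7 -1.3] yaw 6.88 tilt [ 4.4e-03 -1.0e-04 -1.0e+00]
```

```bash
python3 -m handwheel '[[0.01,-0.003,0,-0.0005,0,0,0],[0.01,-0.002,0,0,0,0,0],[0.01,-0.001,0,0,0,0,0],[0.01,-0.001,0,0,0,0,0],[0.01,-0.001,0,0,0,0,0],[0.01,-0.001,0,0,0,0,0],[0.01,0,0,0,0,0,0]]' 35; python3 -c "
from h import *
st();go(-.142,0,.018)"
```

```text
time: 7.28
position: [0.4543, 0.0799, 0.0171]
tool_rot: [-3.134, -0.188, -0.014]
ft_force: [11.8, 0.4, -16.1]
grip_width: 0.225
grip_force: 35.0
t 7.28 press xyz mm [-142.8   -0.7   17.1] F [ 11.8   0.4 -16.1] grip 19.5 35.0
shift(mm) [ 0.8 -0.7 -0.9] yaw 6.88 tilt [ 0.0089 -0.0012 -1.    ]
```

```bash
python3 -m handwheel '[[0.01,-0.001,0,-0.0005,0,0,0],[0.01,-0.001,0,-0.0005,0,0,0],[0.01,-0.001,0,0,0,0,0],[0.01,0,0,0,0,0,0]]' 35; python3 -c "
from h import *
st()"
```

```text
time: 7.78
position: [0.4522, 0.0797, 0.0186]
tool_rot: [-3.134, -0.189, -0.017]
ft_force: [12.2, 0.1, -15.2]
grip_width: 0.224
grip_force: 35.0
t 7.78 press xyz mm [-144.9   -0.7   18.6] F [ 12.2   0.1 -15.2] grip 19.5 35.0
```

```bash
python3 -m handwheel '[[0.045,0,0,0,0,0,0],[0.045,0,0,0,0,0,0],[0.045,0,0,0,0,0,0],[0.045,0,0,-0.03,0,0,0],[0.045,0,0,-0.04,0,0,0],[0.045,0,0,-0.04,0,0,0],[0.045,0,0,-0.04,0,0,0],[0.0,0,0,-0.04,0,0,0],[0,0,0,0,0,0,0],[0,0,0,0,0,0,0]]' 35
python3 - <<'E'
from h import *
st();go(-.07,0,.2)
c=ctrl.camera_info("wrist"); im,d=ctrl.get_image("wrist"); cv2.imwrite("pics/w2.png",im); np.savez("w2.npz",d=d,**c)
E
```

```text
time: 9.02
position: [0.4469, 0.0791, 0.2073]
tool_rot: [3.135, 0.189, -0.002]
ft_force: [0.2, -0.6, -0.5]
grip_width: 0.262
grip_force: 0.0
t 9.03 press xyz mm [-150.3   -0.6  207.3] F [ 0.2 -0.6 -0.5] grip 22.8 0.0
shift(mm) [80.3 -0.5  7.2] yaw 6.89 tilt [-1.2e-03  4.0e-04 -1.0e+00]
```

View pics/w2.png

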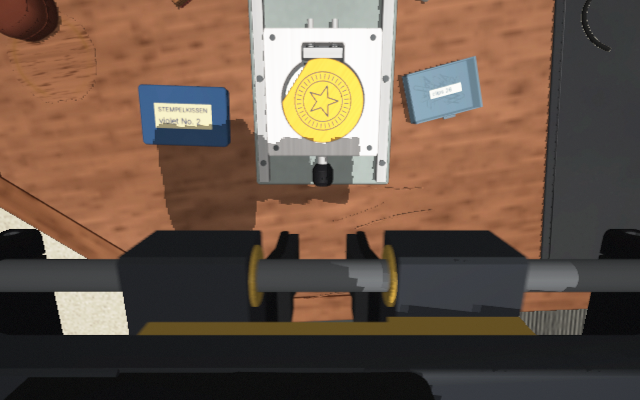

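The carriage is out. The die is centred near (323,100) with its flat at the upper left (dark gap near (293,78)), the bar is at (322,52) and the knob at (322,173). Next I'll measure the flat's angle and the carriage travel.

```bash
cat >> h.py <<'E'
def die(im,c):
    hsv=cv2.cvtColor(im,cv2.COLOR_BGR2HSV); m=cv2.inRange(hsv,(18,120,100),(36,255,255)); m[200:]=0
    cs,_=cv2.findContours(m,cv2.RETR_EXTERNAL,cv2.CHAIN_APPROX_NONE); k=max(cs,key=cv2.contourArea)
    P=ray("w",k[:,0],.0335,c)[:,:2]-O[:2]; y=np.radians(YAW); P=P@np.array([[np.cos(y),-np.sin(y)],[np.sin(y),np.cos(y)]])*1e3
    cen=P.mean(0)
    for _ in range(8):   # circle fit, dropping the flat
        r=np.linalg.norm(P-cen,axis=1); g=P[abs(r-38)<2.0] if _ else P
        A=np.c_[2*g,np.ones(len(g))]; s=np.linalg.lstsq(A,(g**2).sum(1),rcond=None)[0]; cen=s[:2]
    a=np.degrees(np.arctan2(*(P-cen).T[::-1])); r=np.linalg.norm(P-cen,axis=1)
    prof=[np.round(np.median(r[abs((a-t+180)%360-180)<5]),1) if (abs((a-t+180)%360-180)<5).any() else None for t in range(-180,180,10)]
    lo=r<r.max()*0+36; z=np.exp(1j*np.radians(a[lo])); print("centre",cen.round(1),"R",np.sqrt(s[2]+cen@cen).round(1),"flat dir",np.degrees(np.angle(z.mean())).round(1)); print(prof)
E
python3 - <<'E'
from h import *
w=dict(np.load("w2.npz")); im=cv2.imread("pics/w2.png"); die(im,w)
y=np.radians(YAW)
def pf(p): p=p-O; return [1e3*(p[0]*np.cos(y)+p[1]*np.sin(y)),1e3*(-p[0]*np.sin(y)+p[1]*np.cos(y))]
for n,u,z in(("knob",[322,173],.03),("carr front L",[267,155],.0335),("R",[377,156],.0335),("back L",[264,28],.0335),("R",[381,27],.0335),("bar edge L",[303,44],.0325),("bar R",[343,44],.0325),("bar fr",[322,60],.0325)):
  print(n,np.round(pf(ray("w",[u],z,w)[0]),1))
E
```

```text
centre [-72.    0.4] R 37.6 flat dir 56.0
[np.float64(37.3), np.float64(37.5), np.float64(37.5), np.float64(37.5), np.float64(37.7), np.float64(37.7), np.float64(37.7), np.float64(37.6), np.float64(37.6), np.float64(37.2), np.float64(37.5), np.float64(37.6), np.float64(37.7), np.float64(37.9), np.float64(37.8), np.float64(37.6), np.float64(37.6), np.float64(37.6), np.float64(37.4), np.float64(37.6), np.float64(37.2), np.float64(33.7), np.float64(31.4), np.float64(30.4), np.float64(30.4), np.float64(31.6), np.float64(33.1), np.float64(36.9), np.float64(37.6), np.float64(37.6), np.float64(37.6), np.float64(37.6), np.float64(37.6), np.float64(37.5), np.float64(37.6), np.float64(37.5)]
knob [-141.     0.6]
carr front L [-122.8   54.1]
R [-123.5  -53. ]
back L [-9.8 52.6]
R [ -8.7 -51.7]
bar edge L [-22.7  18. ]
bar R [-22.6 -18.1]
bar fr [-36.2   0.8]
```

Run:
```python
from h import *
y=np.radians(YAW)
for n,(r0,r1) in(("w1",(138,175)),("w2",(158,200))):
  w=dict(np.load(n+".npz")); im=cv2.imread(f"pics/{n}.png"); m=(im.max(2)<45).astype(np.uint8); m[:r0]=0;m[r1:]=0;m[:,:300]=0;m[:,340:]=0
  k,l,s,c=cv2.connectedComponentsWithStats(m); i=1+s[1:,4].argmax(); x,yy,a,b,_=s[i]
  # front (operator side) of the knob, bottom of blob
  for v,z in((yy-.5,.03),(yy+b-.5,.03)):
    p=ray("w",[[x+a/2-.5,v]],z,w)[0]-O; print(n,s[i],"press x",1e3*(p[0]*np.cos(y)+p[1]*np.sin(y)),"y",1e3*(-p[0]*np.sin(y)+p[1]*np.cos(y)))
  v,u=np.mgrid[0:400,0:640]; d=w["d"]; K=w["intrinsics"]; X=(np.stack([(u-K[0,2])/K[0,0]*d,(v-K[1,2])/K[1,1]*d,d],-1)-w["t"])@w["R"]-O
  px=X[...,0]*np.cos(y)+X[...,1]*np.sin(y); py=-X[...,0]*np.sin(y)+X[...,1]*np.cos(y)
  k=(d>0)&(X[...,2]>.031)&(X[...,2]<.037)&(abs(py)<.045)&(abs(py)>.015)&(px<-.0+.03); print("front edge",np.percentile(px[k],[.5,2])*1e3)
```

```text
w1 [306 142  19  22 357] press x -16.323389722076826 y 0.28726727951272235
w1 [306 142  19  22 357] press x -38.77840943587324 y 0.5786057676198273
front edge [-8.30790341 -7.73194028]
w2 [313 164  20  22 343] press x -131.50914418626172 y 0.08490012914412308
w2 [313 164  20  22 343] press x -153.73811406548035 y 0.022997497610401096
front edge [-122.55258401 -120.5921729 ]
```

```bash
python3 -m handwheel '[[0,0.038,0.010,0,0,0,0],[0,0.038,0.011,0,0,0,0],[0,0,0,0.04,0,0,0],[0,0,0,0.04,0,0,0],[0,0,0,0.04,0,0,0],[0,0,0,0.03,0,0,0],[0,0,0,0.01,0,0,0],[0,0,0,0,0,0,0],[0,0,0,0,0,0,0]]' 20; python3 -c "
from h import *
st();go(-.0748,-.0217,.0335)"
```

```text
time: 10.2
position: [0.5263, 0.0677, 0.0491]
tool_rot: [3.136, 0.189, 0.003]
ft_force: [0.1, -0.7, 0.5]
grip_width: 0.007
grip_force: 0.0
t 10.2 press xyz mm [-72.7 -21.3  49.1] F [ 0.1 -0.7  0.5] grip 0.6 0.0
shift(mm) [-2.1  0.4 15.6] yaw 6.9 tilt [ 1.7e-03  2.0e-04 -1.0e+00]
```

```bash
python3 -m handwheel '[[0,-0.002,0,0.007,0,0,0],[0,0,0,0.004,0,0,0],[0,0,0,0.002,0,0,0],[0,0,0,0.001,0,0,0],[0,0,0,0.0,0,0,0],[0,0,0,0,0,0,0]]' ; python3 -c "
from h import *
st()"
```

```text
time: 10.95
position: [0.5236, 0.0672, 0.0341]
tool_rot: [3.136, 0.189, 0.0]
ft_force: [-0.3, 0.4, 0.5]
grip_width: -0.0
grip_force: 0.0
t 10.95 press xyz mm [-75.5 -21.5  34.1] F [-0.3  0.4  0.5] grip -0.0 0.0
```

```bash
python3 -m handwheel '[[0,0,0,0.001,0,0,0],[0,0,0,0.0,0,0,0],[0,0,0,0,0,0,0]]' ; python3 -m handwheel '[[0,0,0,0.0007,0,0,0],[0,0,0,0.0,0,0,0],[0,0,0,0,0,0,0]]'
```

```text
time: 11.32
position: [0.5237, 0.0673, 0.0335]
tool_rot: [3.136, 0.189, 0.001]
ft_force: [-0.9, -0.2, 6.6]
grip_width: 0.003
grip_force: 2.7
time: 11.7
position: [0.5238, 0.0673, 0.0332]
tool_rot: [3.135, 0.189, 0.001]
ft_force: [-3.2, -0.1, 9.4]
grip_width: 0.004
grip_force: 4.3
```

```bash
python3 -m handwheel '[[0,-0.0044,-0.0013,0,0,0,0],[0,-0.0041,-0.0022,0,0,0,0],[0,-0.0035,-0.0029,0,0,0,0]]' ; python3 -c "
from h import *
st()"; python3 -m handwheel '[[0,-0.0029,-0.0036,0,0,0,0],[0,-0.0020,-0.0042,0,0,0,0]]'
python3 - <<'E'
from h import *
st()
c=ctrl.camera_info("wrist"); im,d=ctrl.get_image("wrist"); cv2.imwrite("pics/w3.png",im); np.savez("w3.npz",d=d,**c)
die(im,c)
E
```

```text
time: 12.08
position: [0.513, 0.0717, 0.0335]
tool_rot: [3.135, 0.188, 0.007]
ft_force: [3.0, -1.6, 6.1]
grip_width: 0.001
grip_force: 2.9
t 12.07 press xyz mm [-85.4 -15.8  33.5] F [ 3.  -1.6  6.1] grip 0.1 2.9
time: 12.32
position: [0.507, 0.0781, 0.0335]
tool_rot: [3.134, 0.187, 0.006]
ft_force: [1.8, -4.3, 5.7]
grip_width: 0.005
grip_force: 3.3
t 12.32 press xyz mm [-90.7  -8.7  33.5] F [ 1.8 -4.3  5.7] grip 0.4 3.3
centre [-51.8  -1.5] R 35.5 flat dir 162.8
[np.float64(8.5), np.float64(11.1), np.float64(9.9), np.float64(13.6), np.float64(15.5), np.float64(18.4), np.float64(22.9), np.float64(33.0), np.float64(32.8), np.float64(29.7), np.float64(26.6), np.float64(23.9), np.float64(21.9), np.float64(20.2), np.float64(19.2), np.float64(18.3), np.float64(17.8), np.float64(17.4), np.float64(17.1), np.float64(17.3), np.float64(18.2), np.float64(19.6), np.float64(21.0), np.float64(20.9), np.float64(20.8), np.float64(21.6), np.float64(23.1), np.float64(25.4), np.float64(30.0), np.float64(29.2), np.float64(24.3), np.float64(18.5), np.float64(15.4), np.float64(13.5), np.float64(12.5), np.float64(11.2)]
```

View pics/w3.png

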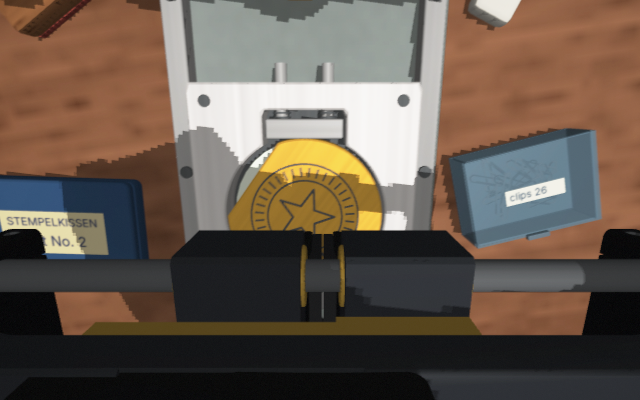

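The wrist view shows the die under the fingers, with its flat edge running from about (228,215) to (270,145) and the bar at (305,125). I'll measure the flat by line fit on those contour points.

```bash
cat >> h.py <<'E'
def flat(im,c,C=(-71.5,.2),out=None):
    hsv=cv2.cvtColor(im,cv2.COLOR_BGR2HSV); m=cv2.inRange(hsv,(14,90,50),(38,255,255)); m[228:]=0
    m=cv2.morphologyEx(m,cv2.MORPH_CLOSE,np.ones((9,9)))
    cs,_=cv2.findContours(m,cv2.RETR_EXTERNAL,cv2.CHAIN_APPROX_NONE); k=max(cs,key=cv2.contourArea)[:,0]; k=k[k[:,1]<222]
    P=ray("w",k,.0335,c)[:,:2]-O[:2]; y=np.radians(YAW); P=P@np.array([[np.cos(y),-np.sin(y)],[np.sin(y),np.cos(y)]])*1e3
    # circle refit with fixed radius 38 from points near it
    from scipy.optimize import least_squares
    f=lambda q:(np.minimum.reduce([abs(np.hypot(*(P-q[:2]).T)-38),abs((P-q[:2])@[np.cos(q[2]),np.sin(q[2])]-31)]))
    best=min((least_squares(f,[*C,np.radians(t)],loss="soft_l1",f_scale=.5) for t in range(-60,181,15)),key=lambda r:r.cost)
    print("centre",best.x[:2].round(1),"flat deg",np.degrees(best.x[2]).round(1),"rms",np.sqrt(np.mean(f(best.x)**2)).round(2),len(P))
E
python3 - <<'E'
from h import *
for n in("w2","w3"):
  flat(cv2.imread(f"pics/{n}.png"),dict(np.load(n+".npz")))
E
```

```text
centre [-72.    0.3] flat deg 55.5 rms 0.37 229
centre [-72.3   0.9] flat deg 54.2 rms 0.23 222
```

```bash
python3 -m handwheel '[[0,0,0,0.0008,0,0,0],[0,0,0,0.0,0,0,0]]'; python3 -m handwheel '[[0,-0.0011,-0.0044,0,0,0,0],[0,-0.0001,-0.0046,0,0,0,0]]' ;python3 -m handwheel '[[0,0.0008,-0.0046,0,0,0,0],[0,0.0017,-0.0042,0,0,0,0]]'
python3 - <<'E'
from h import *
st()
c=ctrl.camera_info("wrist"); im,d=ctrl.get_image("wrist");flat(im,c)
E
```

```text
time: 12.62
position: [0.5066, 0.0787, 0.033]
tool_rot: [3.134, 0.188, 0.004]
ft_force: [0.9, -2.2, 12.5]
grip_width: 0.004
grip_force: 5.6
time: 12.88
position: [0.5048, 0.0856, 0.0331]
tool_rot: [3.132, 0.186, 0.005]
ft_force: [0.7, -6.1, 11.1]
grip_width: 0.003
grip_force: 5.8
time: 13.12
position: [0.5057, 0.0957, 0.033]
tool_rot: [3.133, 0.186, 0.004]
ft_force: [0.3, -2.1, 11.8]
grip_width: 0.004
grip_force: 5.9
t 13.12 press xyz mm [-89.9   8.9  33. ] F [ 0.3 -2.1 11.8] grip 0.3 5.9
centre [-71.6   1.3] flat deg 21.3 rms 0.24 228
```

```bash
python3 -m handwheel '[[0,0.002,-0.0038,-0.0002,0,0,0],[0,0.0025,-0.0035,0,0,0,0]]'
python3 - <<'E'
from h import *
st()
c=ctrl.camera_info("wrist"); im,d=ctrl.get_image("wrist");flat(im,c)
E
```

```text
time: 13.42
position: [0.5087, 0.1031, 0.0329]
tool_rot: [3.132, 0.187, 0.001]
ft_force: [-3.1, -7.6, 12.9]
grip_width: 0.004
grip_force: 6.7
t 13.43 press xyz mm [-86.   15.9  32.9] F [-3.1 -7.6 12.9] grip 0.3 6.7
centre [-71.7   1.2] flat deg -0.0 rms 0.24 217
```

```bash
python3 -m handwheel '[[0,0,0,-0.004,0,0,0],[0,-0.02,0,-0.02,0,0,0],[0,-0.03,0.01,-0.04,0,0,0],[0,-0.025,0.005,-0.04,0,0,0],[0.045,0,0,-0.02,0,0,0],[0.045,0,0,0,0,0,0],[0.045,0,0,0,0,0,0]]'
python3 - <<'E'
from h import *
st();go(-.142,0,.018)
c=ctrl.camera_info("wrist"); im,d=ctrl.get_image("wrist");flat(im,c);np.savez("w4.npz",d=d,**c)
cv2.imwrite("pics/w4.png",im); cv2.imwrite("pics/w4c.png",cv2.resize(im[:230,220:430],None,fx=2.6,fy=2.6,interpolation=cv2.INTER_CUBIC))
E
```

```text
time: 14.35
position: [0.4343, 0.0811, 0.1545]
tool_rot: [-3.135, -0.189, 0.003]
ft_force: [-0.3, -1.2, 0.6]
grip_width: 0.26
grip_force: 0.0
t 14.35 press xyz mm [-162.5    2.9  154.5] F [-0.3 -1.2  0.6] grip 22.6 0.0
shift(mm) [ 20.8   3.  136.4] yaw 6.9 tilt [-2.e-03 -5.e-04 -1.e+00]
centre [-72.1   0.5] flat deg 0.2 rms 0.39 282
```

View pics/w4c.png

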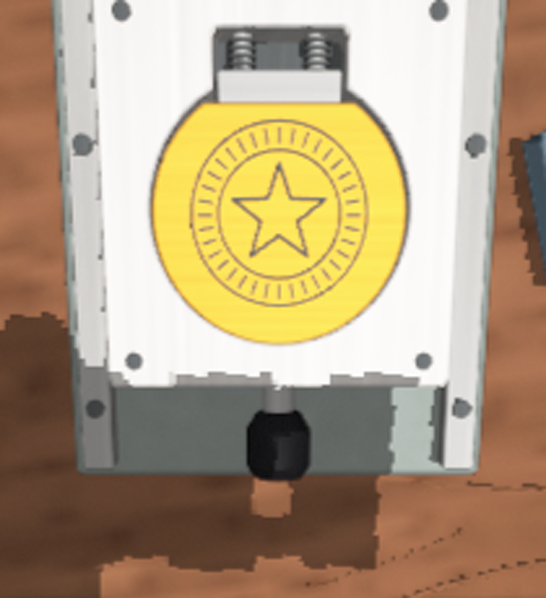

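The die's flat lies square against the bar (star upright, edge at y≈103 in the crop), with the springs extended. Now I'll regrip the knob at (279,445 in the crop).

```bash
python3 -m handwheel '[[0.045,0.0205,0.003,0,0,0,0],[0.045,0,0,0.04,0,0,0],[0.045,0,0,0.03,0,0,0],[0.045,0,0,0.025,0,0,0],[0.045,0,0,0.015,0,0,0],[0.045,0,0,0.008,0,0,0],[0.045,0,0,0,0,0,0],[0.045,0,0,0,0,0,0]]'; python3 -c "
from h import *
st();go(-.142,0,.018)"
```

```text
time: 15.4
position: [0.4565, 0.0806, 0.0384]
tool_rot: [3.136, 0.189, 0.002]
ft_force: [1.0, -0.4, 0.8]
grip_width: 0.519
grip_force: 0.0
t 15.4 press xyz mm [-140.5   -0.2   38.4] F [ 1.  -0.4  0.8] grip 45.1 0.0
shift(mm) [-1.5 -0.2 20.4] yaw 6.89 tilt [ 1.4e-03  3.0e-04 -1.0e+00]
```

```bash
python3 -m handwheel '[[0.045,-0.0015,0,0.01,0,0,0],[0.045,0,0,0.007,0,0,0],[0.045,0,0,0.003,0,0,0],[0.045,0,0,0,0,0,0],[0.01,0,0,0,0,0,0],[0.01,0,0,0,0,0,0],[0.01,0,0,0,0,0,0],[0.01,0,0,0,0,0,0],[0.01,0,0,0,0,0,0]]' 30; python3 -m handwheel '[[0.01,0.01,0,0,0,0,0],[0.01,0.01,0,0,0,0,0],[0.01,0.01,0,0,0,0,0],[0.01,0.01,0,0,0,0,0],[0.01,0.01,0,0,0,0,0],[0.01,0.01,0,0,0,0,0],[0.01,0.01,0,0,0,0,0],[0.01,0.01,0,0,0,0,0],[0.01,0.01,0,0,0,0,0],[0.01,0.01,0,0,0,0,0],[0.01,0.008,0,0,0,0,0],[0.01,0,0,0,0,0,0]]' 35; python3 -c "
from h import *
st()"
```

```text
time: 16.52
position: [0.4545, 0.0799, 0.0178]
tool_rot: [3.135, 0.188, 0.0]
ft_force: [0.5, -1.2, 2.2]
grip_width: 0.227
grip_force: 30.0
time: 18.02
position: [0.56, 0.0927, 0.0177]
tool_rot: [3.134, 0.188, -0.007]
ft_force: [-5.1, -3.3, 7.9]
grip_width: 0.224
grip_force: 35.0
t 18.02 press xyz mm [-36.3  -0.5  17.7] F [-5.1 -3.3  7.9] grip 19.5 35.0
```

```bash
python3 -m handwheel '[[0.01,0.0025,0,0,0,0,0],[0.01,0.0025,0,0,0,0,0],[0.01,0.002,0,0,0,0,0],[0.01,0,0,0,0,0,0]]'; python3 -m handwheel '[[0.01,0.002,0,0,0,0,0],[0.01,0.0015,0,0,0,0,0],[0.01,0,0,0,0,0,0]]';python3 -m handwheel '[[0.01,0.0015,0,0,0,0,0],[0.01,0.0015,0,0,0,0,0],[0.01,0,0,0,0,0,0]]'; python3 -c "
from h import *
st()"
```

```text
time: 18.52
position: [0.5658, 0.0934, 0.0177]
tool_rot: [3.134, 0.188, -0.01]
ft_force: [-8.2, -2.5, 9.3]
grip_width: 0.222
grip_force: 35.0
time: 18.9
position: [0.5688, 0.0937, 0.0177]
tool_rot: [3.134, 0.188, -0.011]
ft_force: [-8.3, -3.2, 10.7]
grip_width: 0.226
grip_force: 35.0
time: 19.27
position: [0.5697, 0.0938, 0.0172]
tool_rot: [3.133, 0.188, -0.018]
ft_force: [-13.6, -3.7, 13.8]
grip_width: 0.222
grip_force: 35.0
t 19.27 press xyz mm [-26.6  -0.5  17.2] F [-13.6  -3.7  13.8] grip 19.3 35.0
```

```bash
python3 -m handwheel '[[0.01,0.0015,0,0,0,0,0],[0.01,0.0015,0,0,0,0,0],[0.01,0,0,0,0,0,0]]'; python3 -m handwheel '[[0.01,0,0,0,0,0,0],[0.045,0,0,0,0,0,0],[0.045,0,0,0,0,0,0],[0.045,0,0,0,0,0,0],[0.045,-0.005,0,-0.02,0,0,0],[0.045,-0.005,0,-0.04,0,0,0],[0.045,-0.01,0,-0.04,0,0,0],[0.045,-0.01,0,-0.04,0,0,0],[0.045,0,0,-0.04,0,0,0],[0.045,0,0,0,0,0,0],[0.045,0,0,0,0,0,0]]'
python3 - <<'E'
from h import *
st()
c=ctrl.camera_info("wrist"); im,d=ctrl.get_image("wrist"); cv2.imwrite("pics/w5.png",im)
y=np.radians(YAW)
m=(im.max(2)<45).astype(np.uint8); m[200:]=0;m[:100]=0;m[:,:295]=0;m[:,345:]=0
k,l,s,_=cv2.connectedComponentsWithStats(m); i=1+s[1:,4].argmax(); x,yy,a,b,_=s[i]
for v in(yy-.5,yy+b-.5):
  p=ray("w",[[x+a/2-.5,v]],.03,c)[0]-O; print(s[i],1e3*(p[0]*np.cos(y)+p[1]*np.sin(y)))
E
```

```text
time: 19.65
position: [0.5713, 0.094, 0.0165]
tool_rot: [3.132, 0.188, -0.023]
ft_force: [-15.5, -4.1, 12.2]
grip_width: 0.223
grip_force: 35.0
time: 21.02
position: [0.5485, 0.0918, 0.1985]
tool_rot: [3.135, 0.189, 0.003]
ft_force: [-0.3, 0.3, -0.4]
grip_width: 0.515
grip_force: 0.0
t 21.02 press xyz mm [-4.780e+01 -1.000e-01  1.985e+02] F [-0.3  0.3 -0.4] grip 44.8 0.0
[313 153  20  22 386] -16.685026960770895
[313 153  20  22 386] -37.99439811864128
```

View pics/w5.png

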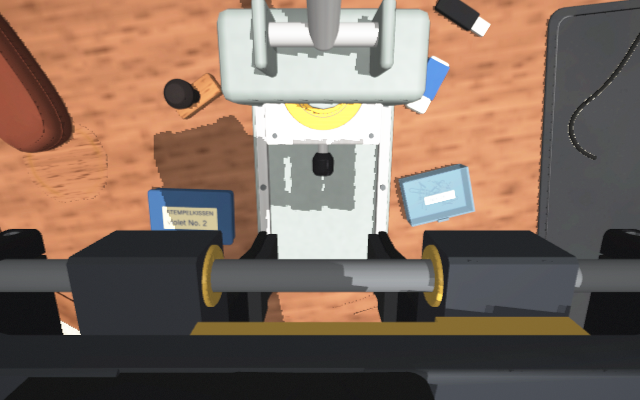

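Everything looks in place, with the knob at (323,163) back where it started. To be sure the carriage is fully home, I'll nudge the knob's front with shut fingers.

```bash
python3 -m handwheel '[[0,-0.018,0,0,0,0,0],[0,0,0,0.04,0,0,0],[0,0,0,0.04,0,0,0],[0,0,0,0.04,0,0,0],[0,0,0,0.03,0,0,0],[0,0,0,0.02,0,0,0],[0,0,0,0.007,0,0,0],[0,0,0,0,0,0,0]]'; python3 -m handwheel '[[0,0.006,0,0,0,0,0],[0,0.004,0,0,0,0,0],[0,0.003,0,0,0,0,0],[0,0.002,0,0,0,0,0],[0,0,0,0,0,0,0]]'; python3 -c "
from h import *
st()"; python3 -m handwheel '[[0,0.002,0,0,0,0,0],[0,0.002,0,0,0,0,0],[0,0,0,0,0,0,0]]'; python3 -c "
from h import *
st()"
```

```text
time: 22.08
position: [0.5304, 0.0897, 0.0208]
tool_rot: [-3.136, -0.189, 0.0]
ft_force: [0.0, 0.9, 0.3]
grip_width: 0.004
grip_force: 0.0
time: 22.7
position: [0.5453, 0.0914, 0.0207]
tool_rot: [3.136, 0.189, 0.0]
ft_force: [-0.5, 1.1, -0.4]
grip_width: 0.004
grip_force: 0.0
t 22.7 press xyz mm [-51.1  -0.1  20.7] F [-0.5  1.1 -0.4] grip 0.4 0.0
time: 23.08
position: [0.5468, 0.0915, 0.0199]
tool_rot: [3.135, 0.189, -0.008]
ft_force: [-4.9, 0.1, 1.9]
grip_width: 0.004
grip_force: 2.6
t 23.07 press xyz mm [-49.6  -0.1  19.9] F [-4.9  0.1  1.9] grip 0.4 2.6
```

```bash
for i in 1 2 3; do python3 -m handwheel '[[0,0.0015,0,0,0,0,0],[0,0.0015,0,0,0,0,0],[0,0,0,0,0,0,0]]' | head -4; done
```

```text
time: 23.45
position: [0.5469, 0.0915, 0.019]
tool_rot: [3.134, 0.189, -0.017]
ft_force: [-9.9, -1.0, 3.0]
time: 23.82
position: [0.547, 0.0915, 0.0181]
tool_rot: [3.133, 0.189, -0.027]
ft_force: [-15.7, -2.2, 5.7]
time: 24.2
position: [0.5471, 0.0915, 0.0172]
tool_rot: [3.132, 0.19, -0.036]
ft_force: [-21.0, -2.6, 7.3]
```

```bash
python3 -m handwheel '[[0,-0.012,0,0,0,0,0],[0,-0.012,0,-0.01,0,0,0],[0,0,0,-0.04,0,0,0],[0,0,0,-0.04,0,0,0],[0,0,0,-0.04,0,0,0],[0,0,0,-0.04,0,0,0],[0,0,0,0,0,0,0],[0,0,0,0,0,0,0]]'; python3 -c "
from bench import ctrl
print(ctrl.close_job())"
```

```text
time: 25.2
position: [0.5343, 0.0898, 0.1905]
tool_rot: [3.135, 0.189, 0.001]
ft_force: [-0.1, -0.8, -0.6]
grip_width: 0.005
grip_force: 0.0
the job is handed in; nothing more can be done
None
```

The job is handed in at 25 s of the 72 s allowed: the carriage was drawn out, the die was turned square to the bar with no reading above 12.9 N on it, and the carriage was pushed back to its stop and let go; the things beside the press looked undisturbed in the last picture.

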